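# Load two storage cartridges into latched reader docks

### The job

Load both image-archive cartridges lying on the desk, each into the reader dock of its own width, nose (brass contact) end first. Lay the cartridge on the dock's apron, then press the latch plate down and keep it down while you slide the cartridge fully home, and let go so that the latch springs up behind it. Do not shift or knock over the bottle, the shaker or the hand stamp.

Things in the scene. Friction and masses are not known exactly. Their poses are not given: they have to be found in the camera images.
- cart_wide_mid (a point): Middle of the wide cartridge (loose, black plastic, about 280 g), a slab 100 long (x) x 82 wide (y) x 20 mm thick, flat on the desk; the point is 10 mm above its underside. +x points to its nose end. A grey grip fin 46 (x) x 14 (y) x 16 mm tall stands mid-top, 10 to 26 mm above this point.
- cart_wide_nose (a point): Middle of the wide cartridge's nose end, 50 mm along +x from its middle. The last 12 mm here are stepped in to 70 mm wide and end in a brass contact strip; the tail end is square and plain.
- dock_wide: Grey dock for the wide cartridge, fixed, 116 mm wide. Origin: desk level under the bay mouth; +x points into the bay. Apron: beds 28 mm above the desk, x -127 to -14 mm, with a 50 mm wide channel along the middle; a cartridge is laid across the beds. From x -60 to 0, 12 mm tall guide walls narrow from 110 to 85 mm apart.
- dock_wide_home (a point): Where the middle of the wide cartridge lies when fully home: 51 mm inside the bay mouth, 38 mm above the desk; axes as the dock's. The nose is then at the stop wall (64 mm tall) and the tail 1 mm inside the mouth. Bay: 85 mm wide, floor level with the beds; lips 50 to 55 mm up, 69 mm apart, leave only the fin a way from above.
- latch_wide (a joint): Latch travel: a metal plate with two teeth that moves straight down. 0 = up (rest), 0.0125 = bottom. A spring takes about 3 N to start and 7 N at the bottom and lifts it when let go. A cartridge passes over the teeth only while it is held down 8 mm or more. Once the tail has passed them the teeth can rise behind it.
- latch_wide_pad (a point): Ribbed finger pad on top of the latch plate, 140 mm in front of the bay mouth, on the centre line; axes as the dock's. The plate is flat, 44 mm wide, from dock x -165 to -4 mm, its top 26 mm above the desk at rest. Shut fingers can press it behind the cartridge's tail, then slide along it, between the teeth, pushing the cartridge.
- latch_wide_teeth (a point): Point midway between the latch's two teeth, level with their tops: 8 mm in front of the bay mouth, 35 mm above the desk at rest (7 mm above the beds). The teeth are square, without ramps, dock x -12 to -4 mm, one on each side, 25 to 40 mm off the centre line; the 50 mm between them is free for the fingers.
- cart_narrow_mid (a point): Middle of the narrow cartridge (loose, black plastic, about 220 g), a slab 100 long (x) x 66 wide (y) x 20 mm thick, flat on the desk; the point is 10 mm above its underside. +x points to its nose end. A grey grip fin 46 (x) x 14 (y) x 16 mm tall stands mid-top, 10 to 26 mm above this point.
- cart_narrow_nose (a point): Middle of the narrow cartridge's nose end, 50 mm along +x from its middle. The last 12 mm here are stepped in to 54 mm wide and end in a brass contact strip; the tail end is square and plain.
- dock_narrow: Grey dock for the narrow cartridge, fixed, 100 mm wide. Origin: desk level under the bay mouth; +x points into the bay. Apron: beds 28 mm above the desk, x -127 to -14 mm, with a 50 mm wide channel along the middle; a cartridge is laid across the beds. From x -60 to 0, 12 mm tall guide walls narrow from 94 to 69 mm apart.
- dock_narrow_home (a point): Where the middle of the narrow cartridge lies when fully home: 51 mm inside the bay mouth, 38 mm above the desk; axes as the dock's. The nose is then at the stop wall (64 mm tall) and the tail 1 mm inside the mouth. Bay: 69 mm wide, floor level with the beds; lips 50 to 55 mm up, 53 mm apart, leave only the fin a way from above.
- latch_narrow (a joint): Latch travel: a metal plate with two teeth that moves straight down. 0 = up (rest), 0.0125 = bottom. A spring takes about 3 N to start and 7 N at the bottom and lifts it when let go. A cartridge passes over the teeth only while it is held down 8 mm or more. Once the tail has passed them the teeth can rise behind it.
- latch_narrow_pad (a point): Ribbed finger pad on top of the latch plate, 140 mm in front of the bay mouth, on the centre line; axes as the dock's. The plate is flat, 44 mm wide, from dock x -165 to -4 mm, its top 26 mm above the desk at rest. Shut fingers can press it behind the cartridge's tail, then slide along it, between the teeth, pushing the cartridge.
- latch_narrow_teeth (a point): Point midway between the latch's two teeth, level with their tops: 8 mm in front of the bay mouth, 35 mm above the desk at rest (7 mm above the beds). The teeth are square, without ramps, dock x -12 to -4 mm, one on each side, 25 to 32 mm off the centre line; the 50 mm between them is free for the fingers.
- bottle: Bystander: amber water bottle, 66 mm diameter, 190 mm tall, standing; origin at its foot.
- shaker: Bystander: white shaker bottle, 72 mm diameter, 170 mm tall, standing; origin at its foot.
- stamp: Bystander: turned wooden hand stamp, 32 mm diameter, 66 mm tall, standing between the docks; origin at its foot.
Not all that is in view belongs to the job. Leave any pink look-alike of the part that bears cart_wide_mid alone. Leave any red look-alike of the part that bears cart_narrow_mid alone.

How it is judged (in metres and radians):
On the way, in this order (a step that is already met when the one before it is completed fails the run):
1. a first cartridge, either one, is home in its own dock with the latch up behind it (((x of cart_wide_mid in the frame of dock_wide between 0.044 and 0.058 m and y of cart_wide_mid in the frame of dock_wide between -0.006 and 0.006 m and z of cart_wide_mid in the frame of dock_wide between 0.032 and 0.044 m and x of cart_wide_nose in the frame of dock_wide above 0.092 m and angle between cart_wide_mid's own z axis and vertical below 0.1 rad and value of joint latch_wide below 0.003 m) or (x of cart_narrow_mid in the frame of dock_narrow between 0.044 and 0.058 m and y of cart_narrow_mid in the frame of dock_narrow between -0.006 and 0.006 m and z of cart_narrow_mid in the frame of dock_narrow between 0.032 and 0.044 m and x of cart_narrow_nose in the frame of dock_narrow above 0.092 m and angle between cart_narrow_mid's own z axis and vertical below 0.1 rad and value of joint latch_narrow below 0.003 m))), for 0.2 s.
2. both cartridges are home in their own docks with the latches up behind them (x of cart_wide_mid in the frame of dock_wide between 0.044 and 0.058 m and y of cart_wide_mid in the frame of dock_wide between -0.006 and 0.006 m and z of cart_wide_mid in the frame of dock_wide between 0.032 and 0.044 m and x of cart_wide_nose in the frame of dock_wide above 0.092 m and angle between each of cart_wide_mid, cart_narrow_mid's own z axis and vertical below 0.1 rad and value of joint each of latch_wide, latch_narrow below 0.003 m and x of cart_narrow_mid in the frame of dock_narrow between 0.044 and 0.058 m and y of cart_narrow_mid in the frame of dock_narrow between -0.006 and 0.006 m and z of cart_narrow_mid in the frame of dock_narrow between 0.032 and 0.044 m and x of cart_narrow_nose in the frame of dock_narrow above 0.092 m), for 0.2 s.
At the end, for the whole second after the job is handed in: Each cartridge lies flat (0.1 rad) in the dock of its own width, nose first: its middle 44 to 58 mm inside the bay mouth, within 6 mm of the centre line, 32 to 44 mm above the desk, nose over 92 mm inside; each latch is back up within 3 mm of rest (all of step 2); the robot touches nothing.
It fails at once if the bottle is shifted by more than 30 mm or tipped (distance of bottle from where it was at the start of the episode above 0.03 m or angle between bottle's own z axis and vertical above 0.3 rad).
It fails at once if the shaker is shifted by more than 30 mm or tipped (distance of shaker from where it was at the start of the episode above 0.03 m or angle between shaker's own z axis and vertical above 0.3 rad).
It fails at once if the stamp is shifted by more than 30 mm or tipped (distance of stamp from where it was at the start of the episode above 0.03 m or angle between stamp's own z axis and vertical above 0.3 rad).
It also fails if it takes over 72 s, if anything falls off the work surface, if the arm or the gripper's body presses on something with over 40 N, if the wrist force passes 120 N, or if a joint passes its speed limit or range.

### The arm

A 6-joint arm with a two-finger parallel gripper is mounted at the origin on the work surface. World frame = base frame: x ahead of the robot, y to its left, z up, the work surface at z = 0. Lengths are in m, angles in degrees, forces in N, time in s.
With the tool pointing down it reaches from about 0.325 to 0.775 m from the base axis. Payload 9.3 kg.
Tool frame: the origin (TCP) lies midway between the tips of the shut fingers; the grasp point (between the pads) lies arm.tcp_to_grasp behind it (arm.tcp_to_grasp is the distance from the TCP to the grasp point, in m); z points along the fingers, y is the line along which they close (so a half turn about z gives the same grasp; the last joint's range is limited). The gripper opens to 85 mm and grips with 20 to 120 N. Pads are 22 mm wide; open, the fingers measure 114 mm over their backs; the gripper's body (76 mm by 85 mm) begins 54 mm behind the grasp point. The pads swing forward as they close: fully open they stand 13 mm farther back than shut.
Start: joints at [-84.775, 14.817, 1.232, 76.415, 0, 81.257], TCP at [0.133, -0.534, 0.231] pointing down, gripper open.
Joint ranges: [-174.27, 174.27], [-52.1, 104.24], [-59.71, 78.15], [-110.17, 111.67], [-87.03, 83.33], [-180, 180]. Speed limits (degrees/s): [127.2, 127.2, 159.86, 180, 180, 180].

### API

Orientations are given as a 3x3 rotation matrix whose columns are the frame's x, y, z axes.
In Python, from workcell import arm, cams gives the robot as it stands.
- The arm moves only by the tool arm_command, never from a script. Its argument "steps" is one flat list of numbers, 6 for each row, row after row: the shift along the tool's x, y, z in cm, then the turn, a rotation vector about the tool's x, y, z in rad. In form: [x, y, z, rx, ry, rz, x, y, z, rx, ry, rz, ...]. A call has 1 to 12 rows; each row is the pose to reach, as a shift and turn from the pose commanded when the call began, along the tool's axes at that moment; what a row does not reach only later rows make up. A row lasts 1/8 s, in which the tool goes at most 62.5 mm and 10.7 degrees, less where a joint would pass 70% of its speed; a pose out of reach is approached as far as the arm can. A call with a gripper value outside its range is refused whole. "jaw" is the opening in per cent of the stroke, from 0 (shut) to 100 (fully open), set as the call begins (left out, the last holds). The fingers move at their own pace and stop on an object; "grip_force" is the grip in N (left out, the last holds). Time passes only in rows, so rows that repeat a pose let the fingers close. It gives the time, the measured TCP pose, the force, the opening and the grip force at its end, in the units of the state.
- arm.get_state(): the state, without advancing time (a new reading comes with each control period).
- cams.snapshot(name): name is "scene" or "side" or "wrist"; returns a dict with "pixels" (420x560x3 uint8, blue, green, red), "camera_matrix" (3x3 intrinsics, pixels), "rvec" (rotation vector, rad) and "tvec" (3), from world to camera coordinates, as OpenCV has them; the wrist camera has in their place "tool_from_camera" (4x4, takes a point from camera to tool coordinates, whose origin is the TCP and whose axes are the flange's). Camera axes: x right, y down, z forward; pixel columns grow to the right and rows downward; lengths in m; the calibration is good to about 2 mm. A picture is of the moment at which its call begins: read the wrist's pose just before it. There is no depth.
- arm.hand_in(): hands the job in; it is judged then, once.
The state is a dict: "time": time; "qpos": joint angles; "joint_vel": joint speeds; "tau": joint torques, N m; "position": TCP position; "orientation": TCP orientation; "ft_force": force on the tool from outside, world axes, zero at the start; "ft_torque": the same for the moment, N m; "gripper_width": opening from 0.0 (shut) to 1.0 (fully open); "gripper_force": force on a finger pad.
Only numpy, scipy, OpenCV 4.12 (cv2) and the standard library are available. Lean on these libraries where they do the work, as an engineer would, in place of code of your own. Each camera call takes 0.05 s, during which the arm holds its last target. There are 200 camera calls.

## Working session

There is one attempt and no reset: what is moved stays moved. The work goes in short steps, Python scripts to look and compute and a tool call to move; the robot and the scene stay as the last step left them, time stands still between calls to the robot, and variables do not carry over. Pictures are saved under pics/ and viewed, at most 10 in all, crops included, and the job is handed in when it is done.

Besides the shell and the picture viewer there is one more tool, called as name(argument=value, ...) on one line, values as JSON. arm_command: Moves the arm, as the interface text tells. Its arguments: {"type":"object","properties":{"steps":{"type":"array","items":{"type":"number"}},"jaw":{"type":"number"},"grip_force":{"type":"number"}},"required":["steps"]}

```bash
ls; mkdir -p pics; cat > h.py <<'E'
import numpy as np, cv2
from workcell import arm, cams
def ray(s,px):
    K=s["camera_matrix"]; R=cv2.Rodrigues(np.array(s["rvec"],float))[0]; t=np.array(s["tvec"],float).reshape(3)
    d=R.T@np.linalg.inv(K)@np.array([px[0],px[1],1.]); return -R.T@t,d
def at_z(s,px,z):
    o,d=ray(s,px); return o+d*(z-o[2])/d[2]
def proj(s,P):
    return cv2.projectPoints(np.array(P,float).reshape(-1,3),np.array(s["rvec"],float),np.array(s["tvec"],float),np.array(s["camera_matrix"],float),None)[0].reshape(-1,2)
E
python3 - <<'E'
from h import *
import pickle
st=arm.get_state(); print(st["time"],st["position"],st["orientation"],arm.tcp_to_grasp)
for n in ("scene","side"):
    s=cams.snapshot(n); pickle.dump(s,open(f"pics/{n}0.pkl","wb"))
    cv2.imwrite(f"pics/{n}0.png",cv2.resize(s["pixels"],(800,600),interpolation=cv2.INTER_CUBIC))
    print(n,ray(s,(280,210)))
s=cams.snapshot("wrist");print(s["tool_from_camera"],s["camera_matrix"])
E
```

```text
pics
0.0 [ 0.13272978 -0.53343313  0.23063066] [[ 9.70440106e-01  2.41342048e-01 -1.31728279e-04]
 [ 2.41341988e-01 -9.70439090e-01  1.42066686e-03]
 [ 2.15032379e-04 -1.41046366e-03 -9.99998982e-01]] 0.0187
scene (array([ 1.13010025, -0.20365352,  0.99567644]), array([-0.5415281 ,  0.18278175, -0.82061566]))
side (array([0.12058932, 0.61622986, 0.63233781]), array([ 0.39888617, -0.68235963, -0.61274004]))
[[-1.17332439e-04 -9.56918932e-01 -2.90355204e-01  7.42717048e-02]
 [ 9.99999933e-01 -2.13346666e-04  2.99023511e-04  4.76825528e-05]
 [-3.48087574e-04 -2.90355149e-01  9.56918892e-01 -1.43406147e-01]
 [ 0.00000000e+00  0.00000000e+00  0.00000000e+00  1.00000000e+00]] [[354.63111918   0.         280.84723639]
 [  0.         354.63111918 216.46034356]
 [  0.           0.           1.        ]]
```

View pics/scene0.png

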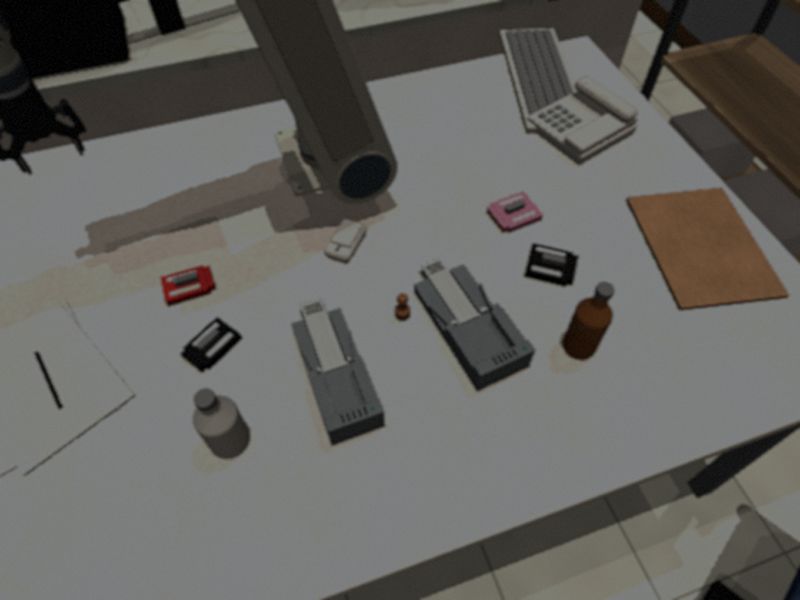

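View pics/side0.png

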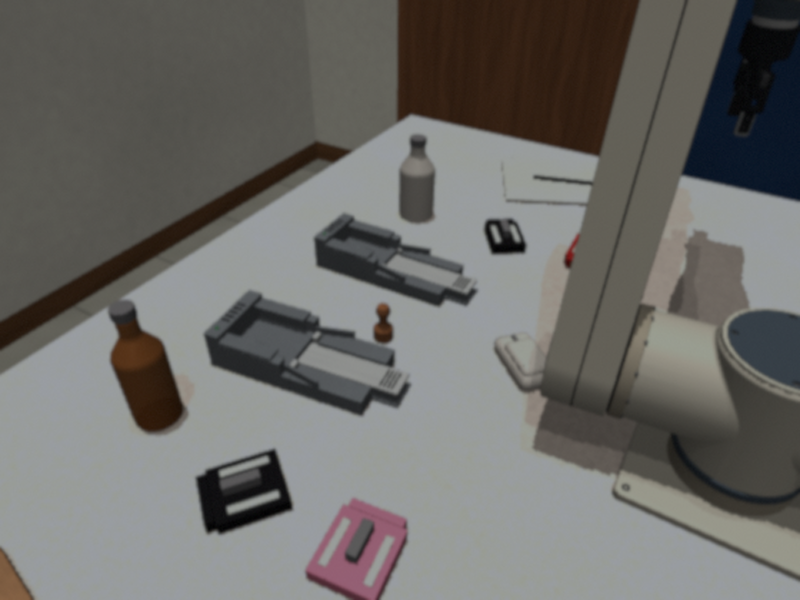

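The scene view shows the narrow cartridge at (211,343), the narrow dock at (337,370), the wide dock at (472,323) and the wide cartridge at (552,263). The pink and red look-alikes are nearby. The side view shows the same layout. Next I'll enlarge.

```bash
python3 - <<'E'
import pickle,cv2,numpy as np
s=pickle.load(open("pics/scene0.pkl","rb"))["pixels"]
def crop(n,x,y,w,h,k):
    c=cv2.resize(s[y:y+h,x:x+w],None,fx=k,fy=k,interpolation=cv2.INTER_CUBIC)
    c=np.clip(255*(c/255.)**0.6*1.15,0,255).astype(np.uint8)
    for i in range(0,w,20): cv2.putText(c,str(x+i),(i*k,10),0,.35,(0,0,255)); cv2.line(c,(i*k,12),(i*k,18),(0,0,255))
    for i in range(0,h,20): cv2.putText(c,str(y+i),(0,i*k+4),0,.35,(0,0,255)); cv2.line(c,(24,i*k),(30,i*k),(0,0,255))
    cv2.imwrite(f"pics/{n}.png",c)
crop("cl",120,195,160,120,5); crop("cr",278,160,150,115,5)
E
```

```text
(no output)
```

View pics/cl.png

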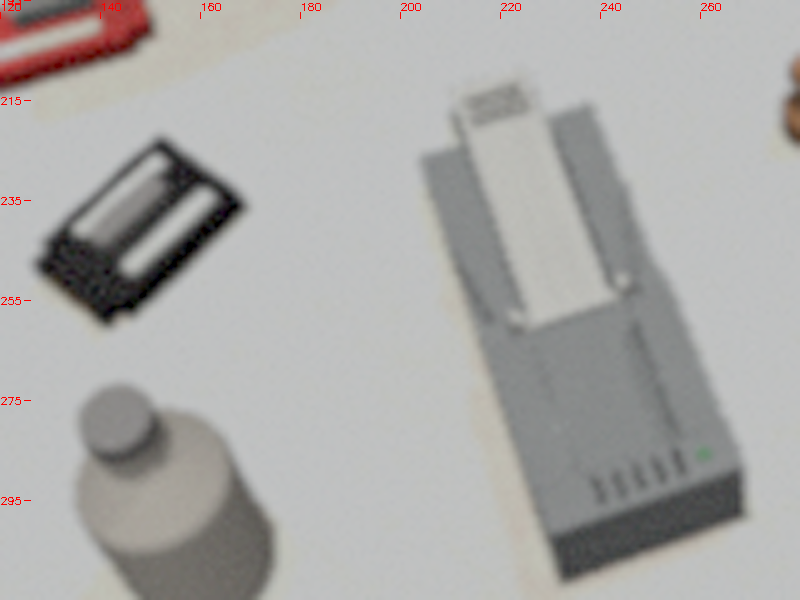

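View pics/cr.png

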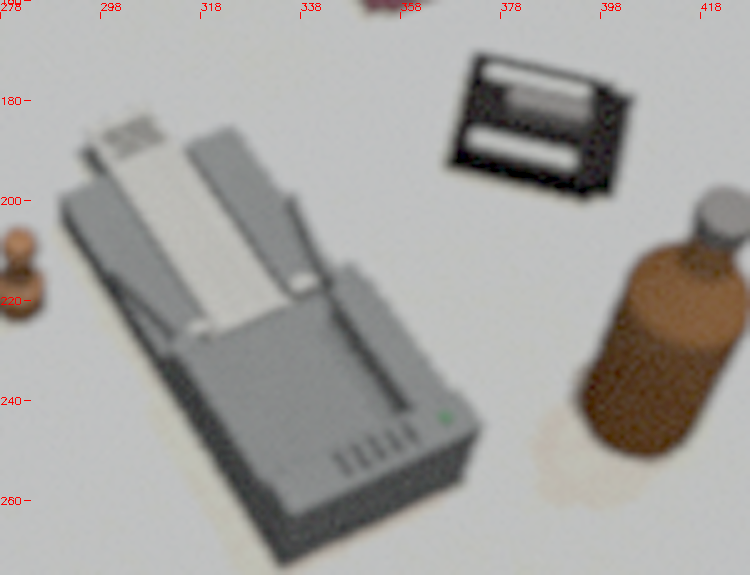

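Both noses are clear: the narrow cartridge's nose is at lower left (130,255) and the wide one's at right (401,188). Now I'll fit the poses.

```bash
cat > fit.py <<'E'
from h import *
import pickle
from scipy.optimize import minimize, least_squares
S={n:pickle.load(open(f"pics/{n}0.pkl","rb")) for n in("scene","side")}
def T(p,P):
    c,s=np.cos(p[2]),np.sin(p[2]); P=np.array(P,float).reshape(-1,3)
    return np.c_[p[0]+c*P[:,0]-s*P[:,1],p[1]+s*P[:,0]+c*P[:,1],P[:,2]]
def cart(w):
    o=[]
    for z in(0,.02): o+=[(x,y,z) for x,y in((-.05,w/2),(-.05,-w/2),(.038,w/2),(.038,-w/2),(.05,w/2-.006),(.05,-w/2+.006))]
    for x in(-.023,.023):
        for y in(-.007,.007): o.append((x,y,.036))
    return o
def mask(n,cx,cy,r):
    im=S[n]["pixels"]; h=cv2.cvtColor(im,cv2.COLOR_BGR2GRAY); m=np.zeros(h.shape,np.uint8)
    m[cy-r:cy+r,cx-r:cx+r]=(h[cy-r:cy+r,cx-r:cx+r]<70)*255
    nn,l,st,ce=cv2.connectedComponentsWithStats(m); k=1+np.argmax(st[1:,4])
    c=cv2.convexHull(np.vstack(cv2.findContours((l==k).astype(np.uint8),cv2.RETR_EXTERNAL,cv2.CHAIN_APPROX_NONE)[0]))
    out=np.zeros_like(m); cv2.fillConvexPoly(out,c,255); return cv2.GaussianBlur(out,(0,0),1.2).astype(float)/255
def fitc(w,ms,p0):
    def f(p):
        e=0
        for n,m in ms.items():
            h=cv2.convexHull(proj(S[n],T(p,cart(w))).astype(np.float32)); r=np.zeros(m.shape,np.uint8)
            cv2.fillConvexPoly(r,np.round(h*16-0*8).astype(np.int32),255,cv2.LINE_AA,4)
            e+=np.abs(cv2.GaussianBlur(r,(0,0),1.2)/255.-m).sum()/m.sum()
        return e
    best=min((minimize(f,p0,method="Nelder-Mead",options=dict(initial_simplex=np.array([p0,p0+[.01,0,0],p0+[0,.01,0],p0+[0,0,.15*k]]),xatol=1e-5,fatol=1e-5)) for k in(-1,1)),key=lambda r:r.fun)
    return best.x,best.fun
def start(mid,nose):
    a=at_z(S["scene"],mid,.01);b=at_z(S["scene"],nose,.01);d=b-a; return np.array([a[0],a[1],np.arctan2(d[1],d[0])])
res={}
for k,w,mid,nose,c2 in(("narrow",.066,(147,241),(134,254),(353,165)),("wide",.082,(386,185),(401,187),(171,343))):
    m1=mask("scene",*mid,32); m2=mask("side",*c2,22 if k=="narrow" else 40)
    p0=start(mid,nose)
    for ms in({"scene":m1,"side":m2},{"scene":m1},{"side":m2}): p,e=fitc(w,ms,p0); print(k,list(ms),p.round(4),np.degrees(p[2]).round(1),round(e,3)); res.setdefault("cart_"+k,p)
# docks
D={"narrow":(.05,[(204,226.4),(238.4,216),(225.4,261),(243,254.6),(211,217),(225,211.4),(230.4,301.4),(268.4,288.6),(233,311),(269,298)]),
"wide":(.058,[(290.4,200),(325,185.6),(321,227),(336.4,219.6),(296.4,187),(308,182.4),(335,263),(374,245)])}
for k,(hw,px) in D.items():
    def pts(q):
        o=[]
        e=q[3]
        for x,y,z in((-.127,hw,.028),(-.004,.022,.026),(-.165,.022,.026),(e,hw,.064),(e,hw,0)): o+=[(x,sgn*y,z),(x,-sgn*y,z)]
        return np.array(o)[:len(px)]
    a=at_z(S["scene"],np.mean(px[:2],0),.028);b=at_z(S["scene"],np.mean(px[2:4],0),.028);d=(b-a)
    sgn=-1 # image left is dock right?
    best=None
    for sgn in(-1,1):
        r=least_squares(lambda q:(proj(S["scene"],T(q,pts(q)))-px).ravel(),[b[0],b[1],np.arctan2(d[1],d[0]),.11],loss="soft_l1")
        if best is None or r.cost<best.cost: best=r;bs=sgn;pp=(proj(S["scene"],T(r.x,pts(r.x)))-px).round(1).tolist()
    print("dock",k,best.x.round(4),np.degrees(best.x[2]).round(1),bs,best.cost.round(1),pp); res["dock_"+k]=best.x[:3]
for n,px,z in(("shaker",(142,279),.17),("bottle",(423,203),.19),("stamp",(281.5,220),.0)): res[n]=at_z(S["scene"],px,z); print(n,res[n])
pickle.dump(res,open("res.pkl","wb"))
E
python3 fit.py
```

```text
narrow ['scene', 'side'] [ 0.4573 -0.3618 -1.0889] -62.4 0.505
narrow ['scene'] [ 0.4573 -0.3602 -1.0418] -59.7 0.153
narrow ['side'] [ 0.4589 -0.3673 -1.0986] -62.9 0.337
wide ['scene', 'side'] [0.4971 0.3426 0.9053] 51.9 0.217
wide ['scene'] [0.4969 0.3442 0.9151] 52.4 0.123
wide ['side'] [0.4975 0.3417 0.9206] 52.7 0.09
dock narrow [ 0.6017 -0.1489  0.0381  0.1208] 2.2 -1 8.6 [[-0.2, 0.6], [0.2, -0.0], [1.5, 0.3], [-0.0, 1.2], [-0.9, -3.4], [0.1, -2.4], [-1.2, 0.2], [0.7, -1.3], [-1.1, 0.8], [0.8, -0.0]]
dock wide [0.5857 0.124  0.1234 0.1199] 7.1 -1 4.1 [[-0.4, -0.3], [0.3, -0.0], [1.0, 0.9], [-0.5, 2.4], [-1.3, -0.6], [0.3, -1.2], [0.0, -0.2], [0.2, -0.0]]
shaker [ 0.65902089 -0.35963975  0.17      ]
bottle [0.69052932 0.30268247 0.19      ]
stamp [0.5072953  0.01085977 0.        ]
```

```bash
cat >> h.py <<'E'
import pickle
from scipy.spatial.transform import Rotation as Ro
def go(x,y,z,yaw):
    "print the row to world TCP x,y,z with tool pointing down, tool x at yaw deg"
    st=arm.get_state(); R=np.array(st["orientation"]); p=np.array(st["position"])
    a=np.radians(yaw); c,s=np.cos(a),np.sin(a); G=np.array([[c,s,0],[s,-c,0],[0,0,-1]])
    print("row",(R.T@(np.array([x,y,z])-p)*100).round(2),Ro.from_matrix(R.T@G).as_rotvec().round(4))
def wsnap(name):
    "wrist picture as an ordinary world-calibrated one"
    st=arm.get_state(); s=cams.snapshot("wrist")
    M=np.eye(4); M[:3,:3]=st["orientation"]; M[:3,3]=st["position"]
    C=np.linalg.inv(M@s["tool_from_camera"]); s["rvec"]=cv2.Rodrigues(C[:3,:3])[0]; s["tvec"]=C[:3,3]
    pickle.dump(s,open(f"pics/{name}.pkl","wb"))
    c=cv2.resize(s["pixels"],(800,600),interpolation=cv2.INTER_CUBIC)
    cv2.imwrite(f"pics/{name}.png",np.clip(255*(c/255.)**0.6*1.15,0,255).astype(np.uint8)); return s
E
python3 -c "
from h import *
go(.457,-.361,.16,119)"
```

```text
row [35.63 -8.91  7.09] [-6.0000e-04 -1.0000e-03 -1.8331e+00]
```

arm_command(steps=[35.63,-8.91,7.09,0,0,-1.833,35.63,-8.91,7.09,0,0,-1.833,35.63,-8.91,7.09,0,0,-1.833,35.63,-8.91,7.09,0,0,-1.833,35.63,-8.91,7.09,0,0,-1.833,35.63,-8.91,7.09,0,0,-1.833,35.63,-8.91,7.09,0,0,-1.833,35.63,-8.91,7.09,0,0,-1.833,35.63,-8.91,7.09,0,0,-1.833,35.63,-8.91,7.09,0,0,-1.833,35.63,-8.91,7.09,0,0,-1.833,35.63,-8.91,7.09,0,0,-1.833], jaw=50)

```text
time: 1.65
position: [0.4569, -0.3612, 0.1602]
orientation: [[-0.482, 0.876, -0.0], [0.876, 0.482, 0.0], [0.0, -0.0, -1.0]]
ft_force: [-0.4, 0.0, -0.4]
gripper_width: 0.502
gripper_force: 0.0
```

```bash
python3 -c "
from h import *
wsnap('w1')
go(.457,-.361,.16,119)"
```

```text
row [0.02 0.02 0.03] [-0.     -0.0002 -0.0029]
```

View pics/w1.png

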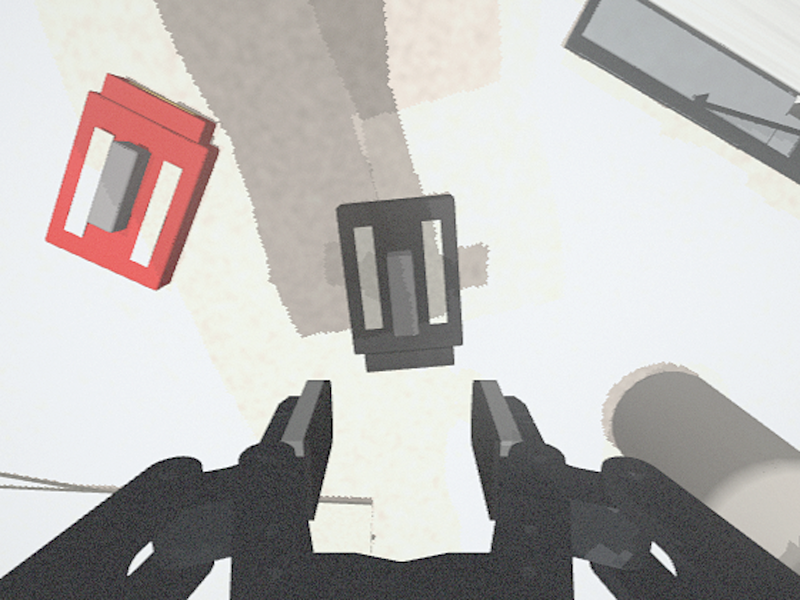

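The narrow cartridge is in the centre with its nose down (410,365). Its top corners are about (337,207), (454,196), (462,343) and (355,351).

```bash
python3 - <<'E'
from h import *
s=pickle.load(open("pics/w1.pkl","rb"))
P=np.array([at_z(s,(np.array(p)*.7),.02) for p in((337,207),(454,196),(462,343),(355,351))]);print(P.round(4))
e=(P[3]-P[0]+P[2]-P[1])/2; n=e/np.linalg.norm(e); print("len(88)",np.linalg.norm(e),"w(66)",np.linalg.norm(P[1]-P[0]),"yaw",np.degrees(np.arctan2(n[1],n[0])))
m=(P[0]+P[1])/2+n*.05; m2=P.mean(0)+n*.006; print(m,m2)
x,y=m2[:2]; yaw=np.degrees(np.arctan2(n[1],n[0]))+180
go(x,y,.06,yaw); go(x,y,.023,yaw)
E
```

```text
[[ 0.4036 -0.3373  0.02  ]
 [ 0.4571 -0.3011  0.02  ]
 [ 0.505  -0.3728  0.02  ]
 [ 0.4513 -0.4082  0.02  ]]
len(88) 0.08585055644487773 w(66) 0.06460770289642628 yaw -56.173267367999834
[ 0.45821273 -0.36073326  0.02      ] [ 0.45761445 -0.35984046  0.02      ]
row [ 0.09  0.13 10.03] [-0.     -0.0002 -0.0871]
row [ 0.09  0.13 13.73] [-0.     -0.0002 -0.0871]
```

arm_command(steps=[0.1,0.1,5,0,0,-0.087,0.1,0.1,10,0,0,-0.087,0.1,0.1,12.5,0,0,-0.087,0.1,0.1,13.7,0,0,-0.087,0.1,0.1,13.7,0,0,-0.087])

```text
time: 2.33
position: [0.4574, -0.3599, 0.0232]
orientation: [[-0.558, 0.83, -0.0], [0.83, 0.558, 0.0], [0.001, -0.0, -1.0]]
ft_force: [0.3, -0.4, 1.1]
gripper_width: 0.498
gripper_force: 0.0
```

arm_command(steps=[0,0,0,0,0,0,0,0,0,0,0,0,0,0,0,0,0,0,0,0,0,0,0,0,0,0,-1,0,0,0,0,0,-5,0,0,0,0,0,-10,0,0,0,0,0,-10,0,0,0], jaw=0, grip_force=60)

```text
time: 3.32
position: [0.4588, -0.3613, 0.1279]
orientation: [[-0.559, 0.829, 0.005], [0.829, 0.559, -0.005], [-0.007, 0.001, -1.0]]
ft_force: [-0.2, -0.6, -3.1]
gripper_width: 0.141
gripper_force: 59.0
```

```bash
python3 - <<'E'
from h import *
r=pickle.load(open("res.pkl","rb")); d=r["dock_narrow"]; yaw=np.degrees(d[2])
x,y=d[:2]+np.array([np.cos(d[2]),np.sin(d[2])])*-.17
go(x,y,.18,yaw+180)
E
```

```text
row [18.56  9.28 -5.33] [-0.0026  0.0073 -1.0159]
```

Grip is firm. I'll check the dock fits with an overlay before placing.

```bash
cat > ov.py <<'E'
from h import *
r=pickle.load(open("res.pkl","rb"))
def T(p,P):
    c,s=np.cos(p[2]),np.sin(p[2]); P=np.array(P,float)
    return np.c_[p[0]+c*P[:,0]-s*P[:,1],p[1]+s*P[:,0]+c*P[:,1],P[:,2]]
out=[]
for n,(x,y,w,h) in(("scene",(198,165,190,150)),("side",(140,145,200,150))):
    s=pickle.load(open(f"pics/{n}0.pkl","rb")); k=4
    c=cv2.resize(s["pixels"][y:y+h,x:x+w],None,fx=k,fy=k,interpolation=cv2.INTER_CUBIC); c=np.clip(255*(c/255.)**.6*1.15,0,255).astype(np.uint8)
    for d,hw in(("narrow",.05),("wide",.058)):
        for L in([(-.127,-hw,.028),(-.127,hw,.028)],[(-.165,-.022,.026),(-.165,.022,.026),(-.004,.022,.026),(-.004,-.022,.026),(-.165,-.022,.026)],[(-.127,-hw,0),(-.127,-hw,.028)],[(-.127,hw,0),(-.127,hw,.028)],[(0,-hw,.055),(0,hw,.055),(.12,hw,.055),(.12,-hw,.055),(0,-hw,.055)]):
            q=((proj(s,T(r["dock_"+d],L))+.5-[x,y])*k).astype(np.int32); cv2.polylines(c,[q],False,(0,0,255),1)
    out.append(cv2.resize(c,(w*3,h*3),interpolation=cv2.INTER_AREA) if 0 else c[:, :])
for n,o in zip("ab",out): cv2.imwrite(f"pics/ov_{n}.png",o[:600,:800])
E
python3 ov.py
```

```text
(no output)
```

View pics/ov_b.png

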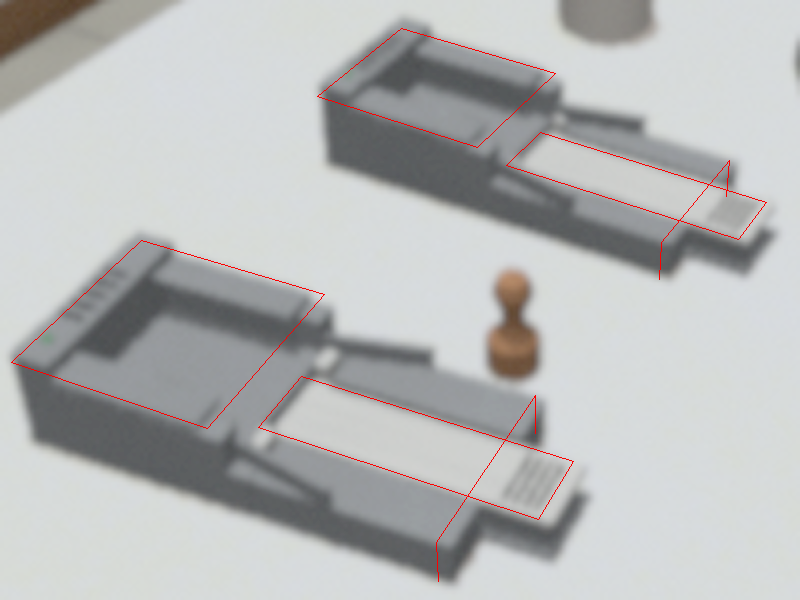

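The overlay sits about 10 crop-pixels (2.5 px) too far from the base for both docks; I'll refit with both views.

```bash
cat > fit2.py <<'E'
from h import *
from scipy.optimize import least_squares
from ov import T
S={n:pickle.load(open(f"pics/{n}0.pkl","rb")) for n in("scene","side")}
D={"narrow":(.05,[(204,226.4),(238.4,216),(225.4,261),(243,254.6),None,None,(230.4,301.4),(268.4,288.6)],[(735,165),(668,245),(543,133),(508,168),(775,205),(745,240),(405,18),(320,84)][::1]),
"wide":(.058,[(290.4,200),(325,185.6),(321,227),(336.4,219.6),(296.4,187),(308,182.4),(335,263),(374,245)],[(545,400),(443,547),(305,378),(262,434),(583,467),(545,525),(142,236),(12,358)])}
r=pickle.load(open("res.pkl","rb"))
for k,(hw,a,b) in D.items():
    def pts(q):
        o=[]
        for x,y,z in((-.127,hw,.028),(-.004,.022,.026),(-.165,.022,.026),(q[3],hw,.064)): o+=[(x,-y,z),(x,y,z)]
        return np.array(o)
    def f(q):
        P=T(q,pts(q)); e=[]
        for n,px in(("scene",a),("side",[(u/4+140,v/4+145) for u,v in b])):
            pr=proj(S[n],P); e+=[pr[i]-px[i] for i in range(8) if px[i] is not None]
        return np.array(e).ravel()
    s=least_squares(f,[*r["dock_"+k],.12],loss="soft_l1"); print(k,s.x.round(4),np.degrees(s.x[2]).round(2),s.cost.round(1),f(s.x).reshape(-1,2).round(1).tolist()); r["dock_"+k]=s.x[:3]
pickle.dump(r,open("res.pkl","wb"))
E
python3 fit2.py
```

```text
narrow [ 0.5971 -0.1491  0.0337  0.1235] 1.93 7.4 [[-0.4, -0.9], [-0.1, -1.3], [0.9, -1.2], [-0.6, -0.1], [-1.7, -0.5], [0.3, -1.8], [-0.3, -1.0], [-0.7, -0.4], [0.3, -0.2], [0.7, -0.6], [-0.9, -0.5], [-0.6, 0.1], [-1.0, -0.8], [-1.1, -0.4]]
wide [0.5806 0.1254 0.1234 0.121 ] 7.07 12.1 [[-0.5, -1.8], [0.1, -1.4], [0.8, -0.7], [-0.7, 0.7], [-1.4, -2.1], [0.1, -2.6], [-0.0, -1.7], [0.1, -1.5], [-1.2, -0.4], [-0.3, -0.1], [0.1, 0.3], [0.2, -0.9], [-1.0, -0.4], [-0.3, -0.5], [-0.4, -1.6], [-0.5, -1.4]]
```

```bash
cat >> h.py <<'E'
def god(k,dx,z,dy=0):
    d=pickle.load(open("res.pkl","rb"))["dock_"+k]; c,s=np.cos(d[2]),np.sin(d[2])
    go(d[0]+c*dx-s*dy,d[1]+s*dx+c*dy,z,np.degrees(d[2])+180)
E
python3 -c "
from h import *
god('narrow',-.07,.14)"
```

```text
row [13.58 17.4  -1.29] [-0.0025  0.0073 -1.0115]
```

arm_command(steps=[13.58,17.4,-1.3,-0.0025,0.0073,-1.0115,13.58,17.4,-1.3,-0.0025,0.0073,-1.0115,13.58,17.4,-1.3,-0.0025,0.0073,-1.0115,13.58,17.4,-1.3,-0.0025,0.0073,-1.0115,13.58,17.4,-1.3,-0.0025,0.0073,-1.0115,13.58,17.4,-1.3,-0.0025,0.0073,-1.0115,13.58,17.4,-1.3,-0.0025,0.0073,-1.0115,13.58,17.4,-1.3,-0.0025,0.0073,-1.0115])

```text
time: 4.32
position: [0.5256, -0.15, 0.1361]
orientation: [[-0.999, -0.032, -0.006], [-0.032, 0.999, 0.006], [0.006, 0.006, -1.0]]
ft_force: [0.9, -0.1, -2.1]
gripper_width: 0.149
gripper_force: 59.1
```

```bash
python3 -c "
from h import *
god('narrow',-.07,.07);god('narrow',-.07,.053)
for n in('scene','side'):
  s=cams.snapshot(n);pickle.dump(s,open('pics/%s1.pkl'%n,'wb'))
x,y,w,h=205,190,100,100
a=pickle.load(open('pics/scene1.pkl','rb'))['pixels'][195:315,195:295]
b=pickle.load(open('pics/side1.pkl','rb'))['pixels'][120:240,210:350]
c=cv2.resize(np.hstack([a,b]),None,fx=3.3,fy=3.3,interpolation=cv2.INTER_CUBIC)
cv2.imwrite('pics/pl.png',np.clip(255*(c/255.)**.6*1.15,0,255).astype(np.uint8))
"
```

```text
row [-0.19 -0.18  6.6 ] [ 0.0058 -0.0055 -0.0019]
row [-0.2  -0.19  8.3 ] [ 0.0058 -0.0055 -0.0019]
```

View pics/pl.png

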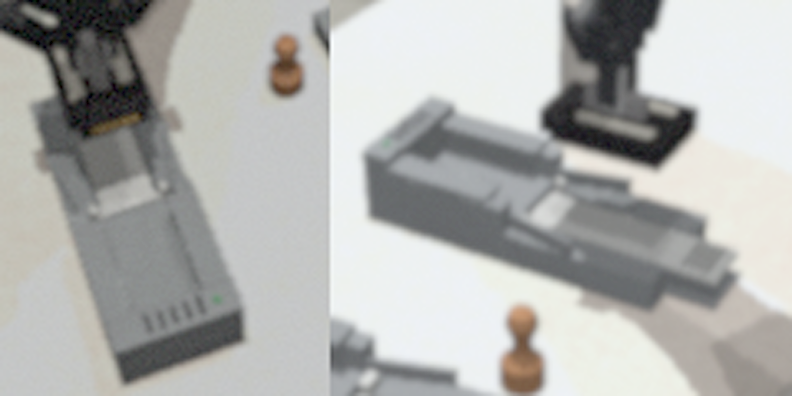

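Both views show the cartridge over the apron, nose towards the bay and in line with it. Next I'll lower it.

arm_command(steps=[-0.2,-0.2,3,0.006,-0.0055,-0.002,-0.2,-0.2,5.5,0.006,-0.0055,-0.002,-0.2,-0.2,7,0.006,-0.0055,-0.002,-0.2,-0.2,8,0.006,-0.0055,-0.002,-0.2,-0.2,8.3,0.006,-0.0055,-0.002,-0.2,-0.2,8.3,0.006,-0.0055,-0.002,-0.2,-0.2,8.4,0.006,-0.0055,-0.002])

```text
time: 5.3
position: [0.5278, -0.1517, 0.053]
orientation: [[-0.999, -0.036, 0.002], [-0.036, 0.999, -0.001], [-0.002, -0.001, -1.0]]
ft_force: [-0.1, 0.6, -2.2]
gripper_width: 0.145
gripper_force: 59.1
```

Not yet in contact; one more step of 1.5 mm, then release.

arm_command(steps=[0,0,0.1,0,0,0,0,0,0.15,0,0,0,0,0,0.15,0,0,0])

```text
time: 5.68
position: [0.5279, -0.1517, 0.0528]
orientation: [[-0.999, -0.036, 0.003], [-0.036, 0.999, -0.002], [-0.003, -0.002, -1.0]]
ft_force: [-4.2, 1.7, 13.6]
gripper_width: 0.14
gripper_force: 61.2
```

arm_command(steps=[0,0,0,0,0,0,0,0,0,0,0,0,0,0,0,0,0,0,0,0,-3,0,0,0,0,0,-6,0,0,0,0,0,-6,0,0,0], jaw=45)

```text
time: 6.42
position: [0.5285, -0.152, 0.1128]
orientation: [[-0.999, -0.036, 0.004], [-0.036, 0.999, -0.002], [-0.004, -0.002, -1.0]]
ft_force: [0.6, 0.3, -0.1]
gripper_width: 0.45
gripper_force: 0.0
```

```bash
python3 -c "
from h import *
god('narrow',-.145,.115)
wsnap('w2')"
```

```text
row [ 7.64  0.08 -0.25] [-0.0022  0.004   0.0021]
```

View pics/w2.png

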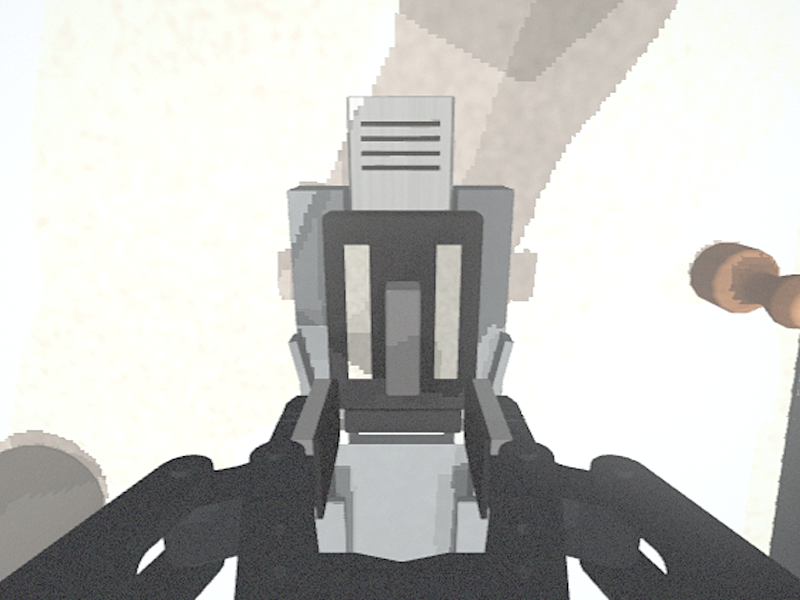

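The cartridge lies centred on the apron: tail edge at row 212 (columns 324–483), bed back edge at row 188 (290–513) and plate end at row 97 (348–455).

```bash
python3 - <<'E'
from h import *
s=pickle.load(open("pics/w2.pkl","rb"))
d=pickle.load(open("res.pkl","rb"))["dock_narrow"];c,sn=np.cos(d[2]),np.sin(d[2])
def dk(px,z):
    P=at_z(s,np.array(px)*.7,z); v=P[:2]-d[:2]; return np.round([c*v[0]+sn*v[1],-sn*v[0]+c*v[1]],4)
for n,px,z in(("plateL -165",(348,97),.026),("plateR",(455,97),.026),("bedL -127",(290,188),.028),("bedR",(513,188),.028),("tailL",(326,212),.048),("tailR",(482,212),.048),("noseL",(346,409),.048),("noseR",(461,409),.048)): print(n,dk(px,z))
god('narrow',-.15,.113);god('narrow',-.15,.03);god('narrow',-.15,.012)
E
```

```text
plateL -165 [-0.1655 -0.0235]
plateR [-0.1656  0.0215]
bedL -127 [-0.1283 -0.0498]
bedR [-0.1285  0.0479]
tailL [-0.1201 -0.0315]
tailR [-0.1203  0.0318]
noseL [-0.0311 -0.0261]
noseR [-0.0313  0.0265]
row [ 8.07  0.05 -0.18] [-0.0013  0.002   0.0021]
row [8.08 0.06 8.12] [-0.0013  0.002   0.0021]
row [8.09 0.06 9.92] [-0.0013  0.002   0.0021]
```

arm_command(steps=[4,0,0,0,0,0,8.1,0.05,0,-0.001,0.002,0,8.1,0.05,3,-0.001,0.002,0,8.1,0.05,6,-0.001,0.002,0,8.1,0.05,8,-0.001,0.002,0,8.1,0.05,9,-0.001,0.002,0,8.1,0.05,9.6,-0.001,0.002,0,8.1,0.05,9.8,-0.001,0.002,0,8.1,0.05,9.8,-0.001,0.002,0], jaw=0)

```text
time: 7.6
position: [0.4455, -0.1535, 0.0132]
orientation: [[-0.999, -0.036, -0.003], [-0.036, 0.999, 0.001], [0.003, 0.001, -1.0]]
ft_force: [-7.9, 2.1, 11.0]
gripper_width: 0.002
gripper_force: 5.7
```

arm_command(steps=[-1.2,0,0,0,0,0,-2.4,0,0,0,0,0,-3.6,0,0,0,0,0,-4.8,0,0,0,0,0,-6,0,0,0,0,0,-7.2,0,0,0,0,0,-8.4,0,0,0,0,0,-9.6,0,0,0,0,0,-10.8,0,0,0,0,0,-12,0,0,0,0,0,-12.8,0,0,0,0,0,-12.8,0,0,0,0,0])

```text
time: 9.1
position: [0.5736, -0.1495, 0.0135]
orientation: [[-0.999, -0.036, -0.003], [-0.036, 0.999, -0.0], [0.003, -0.0, -1.0]]
ft_force: [-7.7, -0.1, 13.7]
gripper_width: 0.002
gripper_force: 6.6
```

```bash
python3 -c "
from h import *
god('narrow',-.010,.012); print(arm.get_state()['ft_force'])"
```

```text
row [-1.35 -0.04  0.15] [-0.0003 -0.0031  0.0019]
[-7.65667841 -0.14627087 13.71077966]
```

Remaining travel is 13.5 mm; I'll push until the force rises.

arm_command(steps=[-0.5,0,0,0,0,0,-0.9,0,0,0,0,0,-1.2,0,0,0,0,0,-1.3,0,0,0,0,0,-1.3,0,0,0,0,0])

```text
time: 9.72
position: [0.5847, -0.1491, 0.0135]
orientation: [[-0.999, -0.035, -0.006], [-0.035, 0.999, -0.001], [0.006, -0.0, -1.0]]
ft_force: [-15.9, -1.1, 18.2]
gripper_width: 0.002
gripper_force: 12.2
```

arm_command(steps=[-0.2,0,0,0,0,0,-0.2,0,0,0,0,0,-0.4,0,0,0,0,0,-0.4,0,0,0,0,0])

```text
time: 10.22
position: [0.5848, -0.149, 0.0135]
orientation: [[-0.999, -0.034, -0.013], [-0.034, 0.999, -0.001], [0.013, -0.001, -1.0]]
ft_force: [-34.4, -3.7, 29.9]
gripper_width: -0.002
gripper_force: 21.0
```

Hard stop, so it's home. I'll ease off and lift.

arm_command(steps=[0.5,0,0,0,0,0,0.7,0,-0.5,0,0,0,0.9,0,-1.5,0,0,0,1.2,0,-4,0,0,0,1.2,0,-8,0,0,0,1.2,0,-13,0,0,0,1.2,0,-13,0,0,0], jaw=30)

```text
time: 11.1
position: [0.5814, -0.1497, 0.1469]
orientation: [[-0.999, -0.036, 0.005], [-0.036, 0.999, -0.002], [-0.005, -0.002, -1.0]]
ft_force: [0.2, 0.4, -0.9]
gripper_width: 0.299
gripper_force: 0.0
```

```bash
python3 -c "
from h import *
wsnap('w3')
go(.497,.343,.17,232)"
```

```text
row [ 6.56 49.5  -2.6 ] [-0.0014  0.0014 -0.8715]
```

View pics/w3.png

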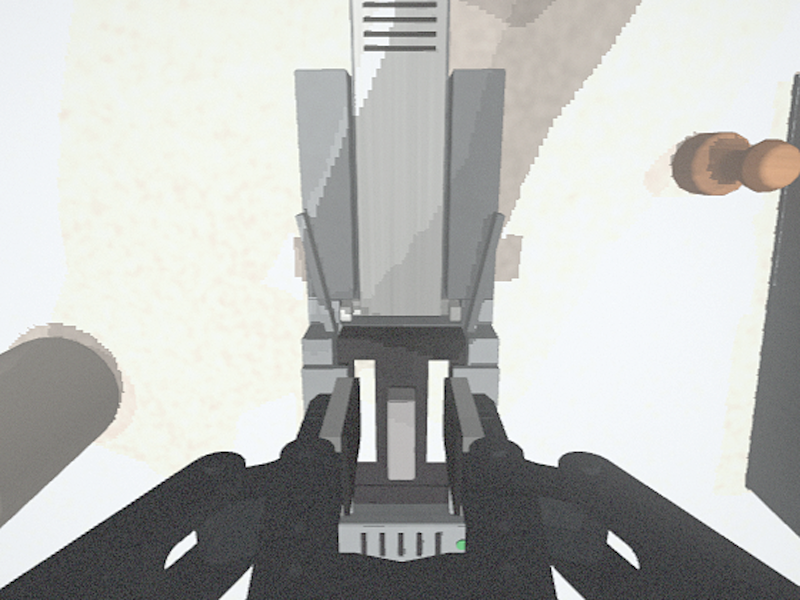

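The latch teeth are up at (345,313) and (455,312), behind the tail at row 325: the narrow cartridge is in. Moving to the wide one.

arm_command(steps=[6.6,49.5,-2.6,0,0,-0.8715,6.6,49.5,-2.6,0,0,-0.8715,6.6,49.5,-2.6,0,0,-0.8715,6.6,49.5,-2.6,0,0,-0.8715,6.6,49.5,-2.6,0,0,-0.8715,6.6,49.5,-2.6,0,0,-0.8715,6.6,49.5,-2.6,0,0,-0.8715,6.6,49.5,-2.6,0,0,-0.8715,6.6,49.5,-2.6,0,0,-0.8715,6.6,49.5,-2.6,0,0,-0.8715,6.6,49.5,-2.6,0,0,-0.8715], jaw=50)

```text
time: 12.52
position: [0.4961, 0.3418, 0.1684]
orientation: [[-0.617, -0.787, -0.002], [-0.787, 0.617, -0.0], [0.002, 0.002, -1.0]]
ft_force: [-0.2, -0.4, 0.9]
gripper_width: 0.501
gripper_force: 0.0
```

```bash
python3 -c "
from h import *
wsnap('w4')"
```

```text
(no output)
```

View pics/w4.png

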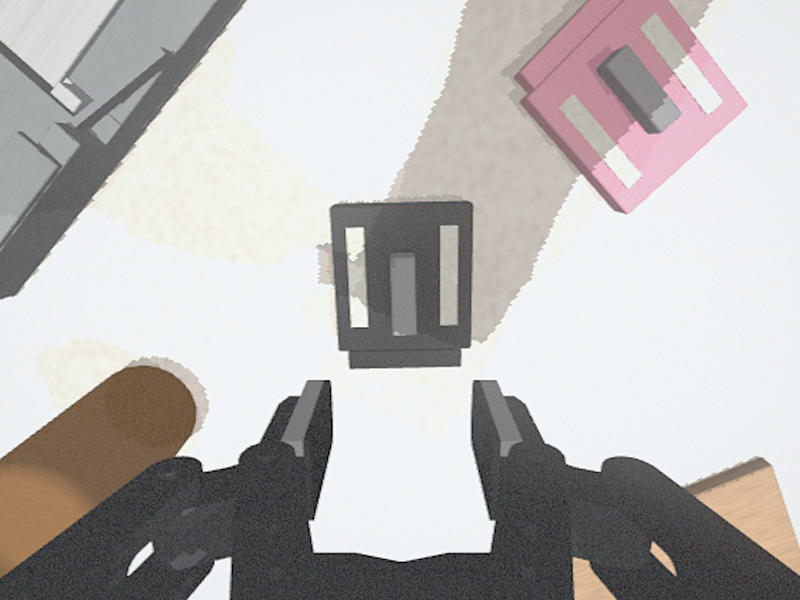

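The wide cartridge is centred, nose down. Its top corners are about (331,205), (472,202), (470,346) and (338,350).

```bash
python3 - <<'E'
from h import *
s=pickle.load(open("pics/w4.pkl","rb"))
P=np.array([at_z(s,(np.array(p)*.7),.02) for p in((331,205),(472,202),(470,346),(338,350))])
e=(P[3]-P[0]+P[2]-P[1])/2; n=e/np.linalg.norm(e); yaw=np.degrees(np.arctan2(n[1],n[0]))
print("len(88)",np.linalg.norm(e),"w(82)",np.linalg.norm(P[1]-P[0]),"yaw",yaw)
m=(P[0]+P[1])/2+n*.05; m2=P.mean(0)+n*.006; print(m,m2)
f=[at_z(s,np.array(p)*.7,.036) for p in((403,253),(404,334))]; print("fin",np.mean(f,0),f[1]-f[0])
go(*m2[:2],.06,yaw+180); go(*m2[:2],.023,yaw+180)
E
```

```text
len(88) 0.08750108740616398 w(82) 0.07985890469300652 yaw 52.89304793179146
[0.49651112 0.34392264 0.02      ] [0.49636062 0.3437237  0.02      ]
fin [0.49570447 0.34330981 0.036     ] [0.02868585 0.03757865 0.        ]
row [-0.17  0.1  10.86] [ 0.0017 -0.0012 -0.0178]
row [-0.17  0.09 14.56] [ 0.0017 -0.0012 -0.0178]
```

arm_command(steps=[-0.15,0.1,5,0.0017,-0.0012,-0.018,-0.15,0.1,10,0.0017,-0.0012,-0.018,-0.15,0.1,13.2,0.0017,-0.0012,-0.018,-0.15,0.1,14.5,0.0017,-0.0012,-0.018,-0.15,0.1,14.5,0.0017,-0.0012,-0.018])

```text
time: 13.2
position: [0.4962, 0.3443, 0.0239]
orientation: [[-0.603, -0.798, 0.0], [-0.798, 0.603, 0.0], [-0.0, 0.0, -1.0]]
ft_force: [-0.7, -1.0, 0.3]
gripper_width: 0.494
gripper_force: 0.0
```

arm_command(steps=[0,0,0,0,0,0,0,0,0,0,0,0,0,0,0,0,0,0,0,0,0,0,0,0,0,0,-1,0,0,0,0,0,-5,0,0,0,0,0,-11,0,0,0,0,0,-11,0,0,0], jaw=0, grip_force=60)

```text
time: 14.2
position: [0.4978, 0.3461, 0.1395]
orientation: [[-0.601, -0.799, 0.008], [-0.799, 0.601, 0.004], [-0.009, -0.004, -1.0]]
ft_force: [0.5, -0.5, -2.9]
gripper_width: 0.141
gripper_force: 59.1
```

```bash
python3 -c "
from h import *
god('wide',-.07,.14)"
```

```text
row [ 17.52 -14.85  -0.14] [-4.000e-04  9.700e-03  8.021e-01]
```

arm_command(steps=[17.5,-14.85,-0.1,0,0.0097,0.802,17.5,-14.85,-0.1,0,0.0097,0.802,17.5,-14.85,-0.1,0,0.0097,0.802,17.5,-14.85,-0.1,0,0.0097,0.802,17.5,-14.85,-0.1,0,0.0097,0.802,17.5,-14.85,-0.1,0,0.0097,0.802,17.5,-14.85,-0.1,0,0.0097,0.802,17.5,-14.85,-0.1,0,0.0097,0.802])

```text
time: 15.2
position: [0.509, 0.1164, 0.1347]
orientation: [[-0.992, -0.125, -0.008], [-0.125, 0.992, -0.004], [0.008, -0.003, -1.0]]
ft_force: [0.2, 0.6, -3.9]
gripper_width: 0.145
gripper_force: 59.3
```

```bash
python3 -c "
from h import *
god('wide',-.07,.053)
# dock check: teeth/plate front seen from w4 (orig view), tooth at (62,92)->z .035
s=pickle.load(open('pics/w4.pkl','rb')); d=pickle.load(open('res.pkl','rb'))['dock_wide']; c,n=np.cos(d[2]),np.sin(d[2])
for px,z in(((172,50),.040),((70,92),.035),((18,296),0.)):
  v=at_z(s,np.array(px)*.7,z)[:2]-d[:2]; print(px,(c*v[0]+n*v[1]).round(4),(-n*v[0]+c*v[1]).round(4))
"
```

```text
row [-0.28  0.05  8.17] [-0.0033 -0.0084  0.0016]
(172, 50) -0.066 0.0594
(70, 92) -0.0136 0.0326
(18, 296) 0.1232 0.06
```

arm_command(steps=[-0.3,0.05,3,-0.003,-0.008,0.002,-0.3,0.05,5.5,-0.003,-0.008,0.002,-0.3,0.05,7,-0.003,-0.008,0.002,-0.3,0.05,7.9,-0.003,-0.008,0.002,-0.3,0.05,8.2,-0.003,-0.008,0.002,-0.3,0.05,8.3,-0.003,-0.008,0.002,-0.3,0.05,8.3,-0.003,-0.008,0.002])

```text
time: 16.08
position: [0.5113, 0.1165, 0.0536]
orientation: [[-0.993, -0.121, 0.001], [-0.121, 0.993, -0.0], [-0.001, -0.0, -1.0]]
ft_force: [-8.2, -0.2, 11.7]
gripper_width: 0.145
gripper_force: 61.2
```

arm_command(steps=[0,0,0,0,0,0,0,0,0,0,0,0,0,0,0,0,0,0,0,0,-3,0,0,0,0,0,-6,0,0,0,0,0,-6,0,0,0], jaw=45)

```text
time: 16.82
position: [0.5128, 0.1164, 0.1138]
orientation: [[-0.993, -0.121, 0.004], [-0.121, 0.993, -0.0], [-0.004, -0.001, -1.0]]
ft_force: [-0.6, -0.7, -1.0]
gripper_width: 0.449
gripper_force: 0.0
```

```bash
python3 - <<'E'
from h import *
s=wsnap('w5'); g=cv2.cvtColor(s["pixels"],cv2.COLOR_BGR2GRAY)
d=pickle.load(open("res.pkl","rb"))["dock_wide"];c,sn=np.cos(d[2]),np.sin(d[2])
def dk(px,z):
    v=at_z(s,px,z)[:2]-d[:2]; return np.round([c*v[0]+sn*v[1],-sn*v[0]+c*v[1]],4)
# strongest edges along the columns of plate/bed/cart and rows through cart
for name,x in(("plate",282),("bedL",212),("bedR",352)):
    p=cv2.blur(g,(5,1))[:210,x].astype(int); e=np.abs(np.diff(p)); print(name,[(i,int(p[i]),int(p[i+1])) for i in np.where(e>18)[0]])
for y in(185,220):
    p=cv2.blur(g,(1,5))[y].astype(int); e=np.abs(np.diff(p)); print("row",y,[(int(i),int(p[i]),int(p[i+1])) for i in np.where(e>18)[0] if 150<i<420])
print("model plate end",proj(s,[[*(d[:2]+np.array([c,sn])*-.165),.026],[*(d[:2]+np.array([c,sn])*-.12),.048]]).round(1))
god('wide',-.15,.113);god('wide',-.15,.012)
E
```

```text
plate [(np.int64(64), 149, 115), (np.int64(82), 142, 38), (np.int64(85), 43, 77), (np.int64(86), 77, 142), (np.int64(92), 139, 83), (np.int64(93), 83, 42), (np.int64(96), 48, 142), (np.int64(102), 137, 111), (np.int64(103), 111, 38), (np.int64(106), 43, 114), (np.int64(107), 114, 138), (np.int64(113), 140, 38), (np.int64(116), 42, 113), (np.int64(117), 113, 137), (np.int64(144), 140, 27), (np.int64(199), 57, 77)]
bedL [(np.int64(125), 222, 169), (np.int64(128), 180, 70), (np.int64(131), 81, 122), (np.int64(132), 122, 155), (np.int64(146), 152, 128), (np.int64(147), 128, 96), (np.int64(187), 102, 76)]
bedR [(np.int64(126), 155, 88), (np.int64(127), 88, 64), (np.int64(129), 65, 90)]
row 185 [(158, 57, 87), (159, 87, 202), (160, 202, 223), (191, 209, 149), (192, 149, 112), (212, 134, 98), (213, 98, 51), (227, 49, 138), (228, 138, 161), (243, 160, 126), (244, 126, 67), (245, 67, 33), (317, 28, 95), (318, 95, 134), (334, 145, 95), (335, 95, 37), (349, 52, 82), (367, 88, 123), (368, 123, 149), (373, 155, 177), (376, 195, 214)]
row 220 [(194, 215, 141), (195, 141, 75), (228, 30, 88), (229, 88, 152), (244, 173, 146), (245, 146, 81), (246, 81, 28), (269, 43, 69), (293, 64, 39), (316, 26, 101), (317, 101, 140), (332, 152, 119), (333, 119, 61), (334, 61, 35), (347, 50, 80), (365, 84, 197), (366, 197, 222)]
model plate end [[281.8  68.6]
 [282.  148.1]]
row [ 8.09  0.04 -0.07] [-0.0005  0.0019 -0.0022]
row [ 8.1   0.05 10.03] [-0.0005  0.0019 -0.0022]
```

The image edges show the cartridge centred, tail about 120 mm in front of the mouth, with the wide dock about 3 mm nearer the base than modelled. Pressing the latch.

arm_command(steps=[4,0,0,0,0,0,8.1,0.05,0,0,0.002,-0.002,8.1,0.05,3,0,0.002,-0.002,8.1,0.05,6,0,0.002,-0.002,8.1,0.05,8,0,0.002,-0.002,8.1,0.05,9.1,0,0.002,-0.002,8.1,0.05,9.7,0,0.002,-0.002,8.1,0.05,9.9,0,0.002,-0.002,8.1,0.05,9.9,0,0.002,-0.002], jaw=0)

```text
time: 18.0
position: [0.4298, 0.1069, 0.0132]
orientation: [[-0.992, -0.123, -0.004], [-0.123, 0.992, -0.001], [0.004, -0.001, -1.0]]
ft_force: [-7.5, -1.2, 13.1]
gripper_width: 0.001
gripper_force: 6.0
```

arm_command(steps=[-1.2,0,0,0,0,0,-2.4,0,0,0,0,0,-3.6,0,0,0,0,0,-4.8,0,0,0,0,0,-6,0,0,0,0,0,-7.2,0,0,0,0,0,-8.4,0,0,0,0,0,-9.6,0,0,0,0,0,-10.8,0,0,0,0,0,-12,0,0,0,0,0,-12.8,0,0,0,0,0,-12.8,0,0,0,0,0])

```text
time: 19.5
position: [0.5564, 0.1227, 0.0135]
orientation: [[-0.992, -0.123, -0.005], [-0.123, 0.992, -0.001], [0.005, -0.0, -1.0]]
ft_force: [-12.3, -1.3, 16.8]
gripper_width: -0.003
gripper_force: 8.7
```

```bash
python3 -c "
from h import *
god('wide',-.015,.012)"
```

```text
row [-0.93 -0.02  0.14] [-0.0004 -0.0048  0.0001]
```

arm_command(steps=[-0.4,0,0,0,0,0,-0.7,0,0,0,0,0,-0.9,0,0,0,0,0,-1.1,0,0,0,0,0,-1.2,0,0,0,0,0])

```text
time: 20.12
position: [0.5674, 0.124, 0.0134]
orientation: [[-0.992, -0.123, -0.006], [-0.123, 0.992, -0.001], [0.006, -0.0, -1.0]]
ft_force: [-19.1, -1.7, 21.9]
gripper_width: -0.002
gripper_force: 13.4
```

arm_command(steps=[-0.2,0,0,0,0,0,-0.3,0,0,0,0,0,-0.3,0,0,0,0,0])

```text
time: 20.5
position: [0.5674, 0.124, 0.0134]
orientation: [[-0.992, -0.123, -0.011], [-0.123, 0.992, -0.002], [0.011, -0.001, -1.0]]
ft_force: [-28.1, -4.6, 30.1]
gripper_width: -0.002
gripper_force: 17.8
```

```bash
python3 -c "
from h import *
god('wide',-.015,.012)"
```

```text
row [ 0.17 -0.02  0.15] [-0.0008 -0.0112  0.0001]
```

Hard stop at the expected place; ease off and lift.

arm_command(steps=[0.4,0,0,0,0,0,0.6,0,-0.5,0,0,0,0.8,0,-1.5,0,0,0,1.1,0,-4,0,0,0,1.1,0,-8,0,0,0,1.1,0,-13,0,0,0,1.1,0,-13,0,0,0,1.1,0,-13,0,0,0], jaw=30)

```text
time: 21.5
position: [0.5621, 0.1235, 0.1426]
orientation: [[-0.992, -0.123, -0.002], [-0.123, 0.992, -0.0], [0.002, -0.0, -1.0]]
ft_force: [-0.5, 0.8, 0.3]
gripper_width: 0.301
gripper_force: 0.0
```

```bash
python3 - <<'E'
from h import *
# numeric check: same edges in the two after-latching pictures (narrow w3 = seen good)
r=pickle.load(open("res.pkl","rb"))
for n,k in(("w3","narrow"),("w6","wide")):
    s=wsnap("w6") if n=="w6" else pickle.load(open("pics/w3.pkl","rb"))
    g=cv2.cvtColor(s["pixels"],cv2.COLOR_BGR2GRAY); d=r["dock_"+k];c,sn=np.cos(d[2]),np.sin(d[2])
    for y in (.0,.012,.029 if k=="narrow" else .032):
        # dock-x profile at z=.048
        xs=np.arange(-.03,.03,.0005); P=[[d[0]+c*x-sn*y,d[1]+sn*x+c*y,.048] for x in xs]; q=proj(s,P)
        v=cv2.remap(g,q[:,0].astype(np.float32)[None],q[:,1].astype(np.float32)[None],cv2.INTER_LINEAR)[0]
        print(k,y,v[::4].tolist())
E
```

```text
narrow 0.0 [110, 111, 113, 112, 112, 111, 111, 112, 112, 39, 52, 55, 21, 24, 27, 23, 26, 25, 34, 29, 34, 31, 35, 36, 34, 36, 34, 34, 33, 48]
narrow 0.012 [110, 109, 110, 107, 110, 109, 109, 110, 111, 39, 50, 57, 26, 26, 27, 29, 26, 32, 29, 27, 36, 37, 35, 35, 34, 35, 33, 36, 35, 32]
narrow 0.029 [74, 75, 74, 72, 74, 50, 51, 86, 85, 88, 67, 59, 27, 30, 31, 32, 35, 30, 34, 35, 35, 41, 36, 65, 114, 114, 66, 69, 64, 64]
wide 0.0 [123, 122, 123, 123, 123, 122, 122, 123, 127, 55, 52, 65, 26, 27, 17, 23, 28, 35, 35, 36, 34, 36, 35, 36, 34, 38, 38, 38, 27, 53]
wide 0.012 [121, 120, 118, 120, 121, 119, 119, 119, 120, 55, 52, 65, 26, 28, 27, 27, 26, 39, 42, 38, 37, 37, 38, 35, 36, 38, 36, 37, 35, 37]
wide 0.032 [80, 79, 80, 80, 77, 77, 104, 119, 116, 118, 52, 64, 31, 29, 29, 30, 34, 44, 42, 41, 41, 97, 89, 67, 70, 72, 69, 71, 70, 70]
```

The wide dock shows the same profile as the narrow one I inspected, with the teeth up behind the tail. Handing in.

```bash
python3 -c "
from h import *
print(arm.hand_in())"
```

```text
the job is handed in; nothing more can be done
None
```

I loaded both cartridges nose first into their own docks, each pushed to the stop with the latch up behind it, and handed the job in at about 21.5 s. The hand-in gave no verdict. I confirmed the narrow latch by eye and the wide one only by matching image brightness profiles.

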